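# Find the full tea tin by its weight

### The arm

A 6-joint arm with a two-finger parallel gripper is mounted at the origin on a cart in front of the work surface, level with it; the furniture and walls round the work are solid. World frame = base frame: x ahead of the robot, y to its left, z up, the work surface at z = 0. Lengths are in m, angles in rad, forces in N, time in s.
With the tool pointing down it reaches from about 0.325 to 0.9 m from the base axis. Payload 6.1 kg.
Tool frame: the origin (TCP) lies on the centre line of the jaws, within the pads' length; the fingertips stand 19 mm ahead of it and the grasp point (between the pads) is the TCP (ctrl.tips_ahead is the distance from the TCP to the fingertips, in m); z points along the fingers, y is the line along which they close (so a half turn about z gives the same grasp; the last joint's range is limited). The gripper opens to 87 mm and grips with 3 to 60 N. Pads are 19 mm wide; open, the fingers measure 117 mm over their backs; the gripper's body (75 mm by 190 mm) begins 51 mm behind the grasp point.
Start: joints at [-1.416, 0.22, 1.526, -0, 1.395, -0.126], TCP at [0.173, -0.601, 0.216] pointing down, gripper open.
Joint ranges: [-2.98, 2.98], [-0.91, 2.08], [0.09, 2.57], [-1.24, 4.39], [0.2, 2.65], [-2.68, 2.68]. Speed limits (rad/s): [2.57, 2.57, 3.01, 3.14, 3.14, 3.14].

### API

Orientations are given as a unit quaternion [w, x, y, z].
In Python, from bench import ctrl gives the robot as it stands.
- The arm moves only by the tool step_arm, never from a script. Its argument "series" is a list of rows, each a list of 3 entries, a list of its own where there are three numbers: the closure in counts, from 0 (fully open) to 255 (shut), then the shift along the tool's x, y, z in mm, then the turn about the tool's z in rad. In form: [[gripper, [x, y, z], roll], ...]. A call has exactly 10 rows; each row shifts and turns the commanded pose from where the row before left it, along the tool's axes as they then stand; what a row does not reach is not made up. A row lasts 1/12 s, in which the tool goes at most 41.7 mm and 7.16 degrees, less where a joint would pass 70% of its speed; a pose out of reach is approached as far as the arm can. A call is refused whole if a number of a shift passes 41.7 or a number of a turn 0.125, either way. A call with a gripper value outside its range is refused whole. The fingers move at their own pace and stop on an object; "newtons" is the grip in N (left out, the last holds). Time passes only in rows, so rows that do not move let the fingers close, or fill a call up. It gives the time, the measured TCP pose, the force, the opening and the grip force at its end, in the units of the state.
- ctrl.get_state(): the state, without advancing time (a new reading comes with each control period).
- ctrl.snapshot(name): name is "scene" or "top" or "wrist"; returns a dict with "image" (400x640x3 uint8, red, green, blue), "K" (3x3 intrinsics, pixels), "k1" (the pictures are not rectified: a ray, as slopes to the right and down, at radius r is drawn at 1 + k1 r^2 times it, then the intrinsics apply), "xyz" and "rotation" of the camera in the world. Camera axes: x right, y up, looking along -z (the intrinsics and any distortion apply to the point x, -y, -z); pixel columns grow to the right and rows downward; lengths in m; the calibration is good to about 2 mm. A picture is of the moment at which its call begins. There is no depth.
- ctrl.job_done(): hands the job in; it is judged then, once.
The state is a dict: "t": time; "q": joint angles; "qvel": joint speeds; "effort": joint torques, N m; "ee_pos": TCP position; "tool_rot": TCP orientation; "ft_force": force on the tool from outside, world axes, zero at the start; "moment": the same for the moment, N m; "finger_gap": opening from 0.0 (shut) to 1.0 (fully open); "grasp_force": force on a finger pad.
Only numpy, scipy, OpenCV 4.12 (cv2) and the standard library are available. Lean on these libraries where they do the work, as an engineer would, in place of code of your own. Each camera call takes 0.05 s, during which the arm holds its last target. There are 200 camera calls.

### The job

One of the three cream tea tins is still full; the other two are nearly empty, but they look alike, so lift them to feel which is the heaviest. Stack the two lighter ones upright on the row of green tins, one squarely over each gap so that each stands on two green tins, and leave the row, the mug and the timer where they are. Finish with the heaviest cream tin held upright in the gripper, at least 20 cm above the worktop: the program ends while still holding it up.

Things in the scene. Friction and masses are not known exactly. Their poses are not given: they have to be found in the camera images.
- tin_1: closed cream tea tin with a rust-red paper band, an upright cylinder 60 mm across and 75 mm high; one of three that look the same. Origin at the centre of its underside, z up through its lid. Two of the three weigh 0.15 to 0.31 kg each (nearly empty); the third, any of them, weighs 0.75 to 0.9 kg (full)
- tin_2: closed cream tea tin with a rust-red paper band, an upright cylinder 60 mm across and 75 mm high; one of three that look the same. Origin at the centre of its underside, z up through its lid. Two of the three weigh 0.15 to 0.31 kg each (nearly empty); the third, any of them, weighs 0.75 to 0.9 kg (full)
- tin_3: closed cream tea tin with a rust-red paper band, an upright cylinder 60 mm across and 75 mm high; one of three that look the same. Origin at the centre of its underside, z up through its lid. Two of the three weigh 0.15 to 0.31 kg each (nearly empty); the third, any of them, weighs 0.75 to 0.9 kg (full)
- green_tin_1: dark green tea tin with an ochre band, same size as the cream ones (60 mm across, 75 mm high), 0.45 kg, loose; the left one (towards the tray's +y) of the row of three on the tray. Origin at the centre of its underside
- green_tin_2: dark green tea tin with an ochre band, same size as the cream ones (60 mm across, 75 mm high), 0.45 kg, loose; the middle one of the row of three on the tray. Origin at the centre of its underside
- green_tin_3: dark green tea tin with an ochre band, same size as the cream ones (60 mm across, 75 mm high), 0.45 kg, loose; the right one (towards the tray's -y) of the row of three on the tray. Origin at the centre of its underside
- tray: low wooden tray fixed to the worktop, 92 mm (x) by 236 mm (y), floor 6 mm and rim 14 mm high; the three green tins stand on it in a row along its y, 72 mm from centre to centre (12 mm gaps). Origin at the centre of its underside, z up
- gap_left (a point): the middle of the left gap of the green row, between the middle and the left green tin, level with their lids: where the centre of the underside of a stacked cream tin belongs (+36 mm along the tray's y from its middle, 81 mm above the tray's underside). Axes as the tray's
- gap_right (a point): the middle of the right gap of the green row, between the middle and the right green tin, level with their lids: where the centre of the underside of a stacked cream tin belongs (-36 mm along the tray's y from its middle, 81 mm above the tray's underside). Axes as the tray's
- mug: green and white mug, 78 x 116 x 101 mm, behind the cream tins, origin at the centre of its underside; not to be moved
- timer: round red and white kitchen timer, 62 mm across, 50 mm high, behind the cream tins, origin at the centre of its underside; not to be moved
Mind the look-alikes: they are no part of the job. What is shaped like the tin_2 but blue is not meant.

How it is judged:
On the way:
1. the two lighter cream tins stand on the green row, one over each gap, let go ((((horizontal distance between tin_2 and gap_left below 0.015 m and angle between each of tin_2, tin_3's own z axis and vertical below 0.08 rad and contact force between each of tin_2, tin_3 and the fingers below 0.05 N and contact force between tin_2 and green_tin_1 between 0.05 and 3.3 N and contact force between tin_2 and green_tin_2 between 0.05 and 3.3 N and horizontal distance between tin_3 and gap_right below 0.015 m and contact force between tin_3 and green_tin_2 between 0.05 and 3.3 N and contact force between tin_3 and green_tin_3 between 0.05 and 3.3 N) or (horizontal distance between tin_3 and gap_left below 0.015 m and angle between each of tin_3, tin_2's own z axis and vertical below 0.08 rad and contact force between each of tin_3, tin_2 and the fingers below 0.05 N and contact force between tin_3 and green_tin_1 between 0.05 and 3.3 N and contact force between tin_3 and green_tin_2 between 0.05 and 3.3 N and horizontal distance between tin_2 and gap_right below 0.015 m and contact force between tin_2 and green_tin_2 between 0.05 and 3.3 N and contact force between tin_2 and green_tin_3 between 0.05 and 3.3 N)) or ((horizontal distance between tin_1 and gap_left below 0.015 m and angle between each of tin_1, tin_3's own z axis and vertical below 0.08 rad and contact force between each of tin_1, tin_3 and the fingers below 0.05 N and contact force between tin_1 and green_tin_1 between 0.05 and 3.3 N and contact force between tin_1 and green_tin_2 between 0.05 and 3.3 N and horizontal distance between tin_3 and gap_right below 0.015 m and contact force between tin_3 and green_tin_2 between 0.05 and 3.3 N and contact force between tin_3 and green_tin_3 between 0.05 and 3.3 N) or (horizontal distance between tin_3 and gap_left below 0.015 m and angle between each of tin_3, tin_1's own z axis and vertical below 0.08 rad and contact force between each of tin_3, tin_1 and the fingers below 0.05 N and contact force between tin_3 and green_tin_1 between 0.05 and 3.3 N and contact force between tin_3 and green_tin_2 between 0.05 and 3.3 N and horizontal distance between tin_1 and gap_right below 0.015 m and contact force between tin_1 and green_tin_2 between 0.05 and 3.3 N and contact force between tin_1 and green_tin_3 between 0.05 and 3.3 N)) or ((horizontal distance between tin_1 and gap_left below 0.015 m and angle between each of tin_1, tin_2's own z axis and vertical below 0.08 rad and contact force between each of tin_1, tin_2 and the fingers below 0.05 N and contact force between tin_1 and green_tin_1 between 0.05 and 3.3 N and contact force between tin_1 and green_tin_2 between 0.05 and 3.3 N and horizontal distance between tin_2 and gap_right below 0.015 m and contact force between tin_2 and green_tin_2 between 0.05 and 3.3 N and contact force between tin_2 and green_tin_3 between 0.05 and 3.3 N) or (horizontal distance between tin_2 and gap_left below 0.015 m and angle between each of tin_2, tin_1's own z axis and vertical below 0.08 rad and contact force between each of tin_2, tin_1 and the fingers below 0.05 N and contact force between tin_2 and green_tin_1 between 0.05 and 3.3 N and contact force between tin_2 and green_tin_2 between 0.05 and 3.3 N and horizontal distance between tin_1 and gap_right below 0.015 m and contact force between tin_1 and green_tin_2 between 0.05 and 3.3 N and contact force between tin_1 and green_tin_3 between 0.05 and 3.3 N)))), for 0.2 s.
At the end, for the whole second after the job is handed in: Heaviest cream tin gripped, underside over 18 cm up, within 0.3 rad of upright, still. The two light ones upright and released, one within 15 mm of each gap's middle, resting on both green tins beneath (under 3.3 N on each, as only light ones can). Green tins within 2 cm of their start (((height (world z) of tin_1 above 0.18 m and angle between tin_1's own z axis and vertical below 0.3 rad and linear speed of tin_1 below 0.05 m/s and contact force between tin_1 and the fingers above 3 N and ((horizontal distance between tin_2 and gap_left below 0.015 m and angle between each of tin_2, tin_3's own z axis and vertical below 0.08 rad and contact force between each of tin_2, tin_3 and the fingers below 0.05 N and contact force between tin_2 and green_tin_1 between 0.05 and 3.3 N and contact force between tin_2 and green_tin_2 between 0.05 and 3.3 N and horizontal distance between tin_3 and gap_right below 0.015 m and contact force between tin_3 and green_tin_2 between 0.05 and 3.3 N and contact force between tin_3 and green_tin_3 between 0.05 and 3.3 N) or (horizontal distance between tin_3 and gap_left below 0.015 m and angle between each of tin_3, tin_2's own z axis and vertical below 0.08 rad and contact force between each of tin_3, tin_2 and the fingers below 0.05 N and contact force between tin_3 and green_tin_1 between 0.05 and 3.3 N and contact force between tin_3 and green_tin_2 between 0.05 and 3.3 N and horizontal distance between tin_2 and gap_right below 0.015 m and contact force between tin_2 and green_tin_2 between 0.05 and 3.3 N and contact force between tin_2 and green_tin_3 between 0.05 and 3.3 N))) or (height (world z) of tin_2 above 0.18 m and angle between tin_2's own z axis and vertical below 0.3 rad and linear speed of tin_2 below 0.05 m/s and contact force between tin_2 and the fingers above 3 N and ((horizontal distance between tin_1 and gap_left below 0.015 m and angle between each of tin_1, tin_3's own z axis and vertical below 0.08 rad and contact force between each of tin_1, tin_3 and the fingers below 0.05 N and contact force between tin_1 and green_tin_1 between 0.05 and 3.3 N and contact force between tin_1 and green_tin_2 between 0.05 and 3.3 N and horizontal distance between tin_3 and gap_right below 0.015 m and contact force between tin_3 and green_tin_2 between 0.05 and 3.3 N and contact force between tin_3 and green_tin_3 between 0.05 and 3.3 N) or (horizontal distance between tin_3 and gap_left below 0.015 m and angle between each of tin_3, tin_1's own z axis and vertical below 0.08 rad and contact force between each of tin_3, tin_1 and the fingers below 0.05 N and contact force between tin_3 and green_tin_1 between 0.05 and 3.3 N and contact force between tin_3 and green_tin_2 between 0.05 and 3.3 N and horizontal distance between tin_1 and gap_right below 0.015 m and contact force between tin_1 and green_tin_2 between 0.05 and 3.3 N and contact force between tin_1 and green_tin_3 between 0.05 and 3.3 N))) or (height (world z) of tin_3 above 0.18 m and angle between tin_3's own z axis and vertical below 0.3 rad and linear speed of tin_3 below 0.05 m/s and contact force between tin_3 and the fingers above 3 N and ((horizontal distance between tin_1 and gap_left below 0.015 m and angle between each of tin_1, tin_2's own z axis and vertical below 0.08 rad and contact force between each of tin_1, tin_2 and the fingers below 0.05 N and contact force between tin_1 and green_tin_1 between 0.05 and 3.3 N and contact force between tin_1 and green_tin_2 between 0.05 and 3.3 N and horizontal distance between tin_2 and gap_right below 0.015 m and contact force between tin_2 and green_tin_2 between 0.05 and 3.3 N and contact force between tin_2 and green_tin_3 between 0.05 and 3.3 N) or (horizontal distance between tin_2 and gap_left below 0.015 m and angle between each of tin_2, tin_1's own z axis and vertical below 0.08 rad and contact force between each of tin_2, tin_1 and the fingers below 0.05 N and contact force between tin_2 and green_tin_1 between 0.05 and 3.3 N and contact force between tin_2 and green_tin_2 between 0.05 and 3.3 N and horizontal distance between tin_1 and gap_right below 0.015 m and contact force between tin_1 and green_tin_2 between 0.05 and 3.3 N and contact force between tin_1 and green_tin_3 between 0.05 and 3.3 N)))) and distance of each of green_tin_1, green_tin_2, green_tin_3 from where it was at the start of the episode below 0.02 m); the arm keeps its last pose, push and grip.
It fails at once if the mug moved more than 3 cm (distance of mug from where it was at the start of the episode above 0.03 m).
It fails at once if the timer moved more than 3 cm (distance of timer from where it was at the start of the episode above 0.03 m).
It fails at once if a tin of the green row moved more than 3 cm (distance of any of green_tin_1, green_tin_2, green_tin_3 from where it was at the start of the episode above 0.03 m).
It also fails if it takes over 72 s, if anything falls off the work surface, if the arm or the gripper's body presses on something with over 40 N, if the wrist force passes 120 N, or if a joint passes its speed limit or range.

## Working session

There is one attempt and no reset: what is moved stays moved. The work goes in short steps, Python scripts to look and compute and a tool call to move; the robot and the scene stay as the last step left them, time stands still between calls to the robot, and variables do not carry over. Pictures are saved under pics/ and viewed, at most 10 in all, crops included, and the job is handed in when it is done.

Besides the shell and the picture viewer there is one more tool, called after ">>>" as name(argument=value, ...), one argument or row to a line, values as JSON. step_arm: Moves the arm, as the interface text tells. Its arguments: {"type":"object","properties":{"series":{"type":"array"},"newtons":{"type":"number"}},"required":["series"]}

```bash
mkdir -p pics; ls; cat > h.py <<'E'
import numpy as np, cv2
from bench import ctrl
def snap(n,f=None):
    s=ctrl.snapshot(n)
    if f: cv2.imwrite('pics/'+f,s['image'][:,:,::-1])
    return s
def ray(s,u,v):
    K=np.array(s['K']);k=s['k1']
    d=np.array([(u-K[0,2])/K[0,0],(v-K[1,2])/K[1,1]]);p=d.copy()
    for _ in range(30): p=d/(1+k*(p@p))
    return np.array(s['xyz']),np.array(s['rotation']).reshape(3,3)@np.array([p[0],-p[1],-1])
def onz(s,u,v,z):
    o,d=ray(s,u,v); return o+d*(z-o[2])/d[2]
def proj(s,P):
    K=np.array(s['K']);c=np.array(s['rotation']).reshape(3,3).T@(np.array(P)-np.array(s['xyz']))
    p=np.array([c[0],-c[1]])/-c[2];p=p*(1+s['k1']*(p@p));return K[0,0]*p[0]+K[0,2],K[1,1]*p[1]+K[1,2]
E
python3 - <<'E'
from h import *
a=snap('scene','s0.png');b=snap('top','t0.png')
for s in(a,b):print(s['xyz'],s['rotation'],s['k1'],s['K'])
print(ctrl.get_state())
E
```

```text
pics
[-0.55655119  0.69728086  0.72963952] [-0.41548056 -0.25092189  0.45570113  0.74615721] -0.0043681866333536564 [[480.13751915   0.         323.60786321]
 [  0.         480.13751915 198.82461928]
 [  0.           0.           1.        ]]
[4.60324081e-01 2.63948694e-04 1.14189650e+00] [ 0.70940314  0.03614862 -0.03013068 -0.70323012] -0.09352772614147029 [[385.62443908   0.         321.73449385]
 [  0.         385.62443908 201.29951241]
 [  0.           0.           1.        ]]
{'t': 0.1, 'q': array([-1.41608783e+00,  2.21154968e-01,  1.52752700e+00,  3.32157492e-05,
        1.39466819e+00, -1.26094509e-01]), 'qvel': array([-0.00221101, -0.00183713, -0.00112812,  0.00133969,  0.00286721,
       -0.00060807]), 'effort': array([ 1.61117991e-03, -4.95943952e+01, -3.88519621e+01,  7.03230500e-02,
        5.15740807e-02, -5.61512138e-05]), 'ee_pos': array([ 0.17312621, -0.5999468 ,  0.21502584]), 'tool_rot': array([-8.78895844e-04,  9.90159916e-01,  1.39937728e-01,  3.77483737e-06]), 'ft_force': array([ 0.48547472, -0.77447172,  0.65291255]), 'moment': array([ 0.01664323, -0.02086531,  0.01116513]), 'grasp_force': 0.0, 'finger_gap': 0.9977245929084361}
```

View pics/t0.png

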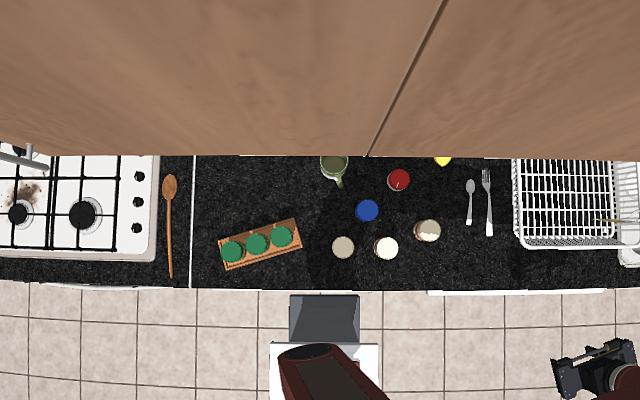

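View pics/s0.png

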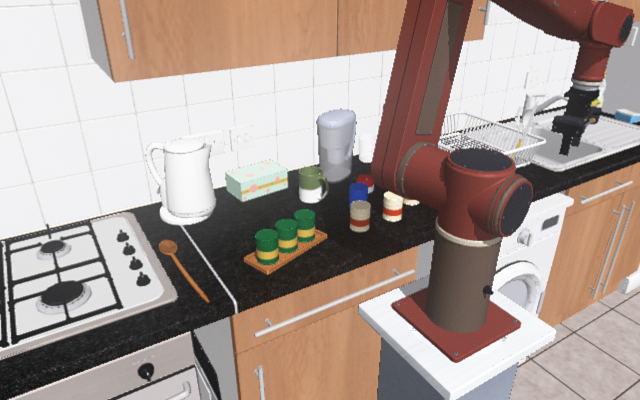

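The top view shows cream lids at (343,247), (386,248) and (428,231). The blue tin at (367,210) is the decoy: right shape, wrong colour. The green row's lids are at (232,251), (257,243) and (282,236). The mug is at (334,165) and the timer at (399,180). I'll measure these and confirm them in a crop.

```bash
sed -i "s/np.array(s\['rotation'\]).reshape(3,3)/RR(s)/g" h.py; cat >> h.py <<'E'
from scipy.spatial.transform import Rotation as R
def RR(s):
    q=np.array(s['rotation']); return R.from_quat([q[1],q[2],q[3],q[0]]).as_matrix() if q.size==4 else q.reshape(3,3)
def blobs(m,lo=60,hi=5000):
    n,l,st,c=cv2.connectedComponentsWithStats(m.astype(np.uint8),connectivity=4)
    return [(l==i,st[i]) for i in range(1,n) if lo<st[i,4]<hi]
E
python3 - <<'E'
from h import *
s=snap('top');im=s['image'];h=cv2.cvtColor(im,cv2.COLOR_RGB2HSV);H,S,V=[h[...,i].astype(int) for i in range(3)]
win=np.zeros(H.shape,bool);win[155:290,200:470]=1
cream=win&(S<90)&(V>110)&(H<40)
green=win&(H>60)&(H<90)&(S>120)&(V>60)
vis=im[:,:,::-1].copy()
for nm,m,z in(('cream',cream,.075),('green',green,.081)):
  for b,st in blobs(m):
    cs=max(cv2.findContours(b.astype(np.uint8),cv2.RETR_EXTERNAL,cv2.CHAIN_APPROX_NONE)[0],key=len)
    (u,v),r=cv2.minEnclosingCircle(cs); ys,xs=np.nonzero(b)
    print(nm,st,(round(u,1),round(v,1),round(r,1)),xs.mean().round(1),ys.mean().round(1),onz(s,u,v,z).round(4),onz(s,xs.mean(),ys.mean(),z).round(4))
    cv2.drawContours(vis,[cs],-1,(255,0,255),1)
cv2.imwrite('pics/c0.png',cv2.resize(vis[150:285,210:470],None,fx=3,fy=3,interpolation=cv2.INTER_NEAREST))
E
```

```text
cream [417 219  24  23 403] (428.6, 230.2, 11.6) 428.8 230.2 [ 0.4826 -0.2874  0.075 ] [ 0.4824 -0.2881  0.075 ]
cream [332 237  22  22 372] (342.5, 247.1, 11.0) 342.5 247.2 [ 0.4346 -0.0485  0.075 ] [ 0.4342 -0.0484  0.075 ]
cream [376 237  23  23 396] (386.4, 248.0, 11.6) 386.8 248.0 [ 0.4328 -0.1696  0.075 ] [ 0.433  -0.1707  0.075 ]
cream [200 288  62   2  85] (230.5, 288.5, 30.5) 225.2 288.7 [0.3173 0.2589 0.075 ] [0.3164 0.2736 0.075 ]
green [270 226  22  21 340] (280.5, 235.8, 10.5) 280.5 236.1 [0.4638 0.1221 0.081 ] [0.4632 0.1221 0.081 ]
green [244 234  23  21 351] (255.1, 244.0, 11.1) 255.5 243.7 [0.4406 0.192  0.081 ] [0.4413 0.1907 0.081 ]
green [220 242  22  20 349] (230.5, 251.7, 10.9) 230.7 251.6 [0.4185 0.2597 0.081 ] [0.4187 0.2592 0.081 ]
```

View pics/c0.png

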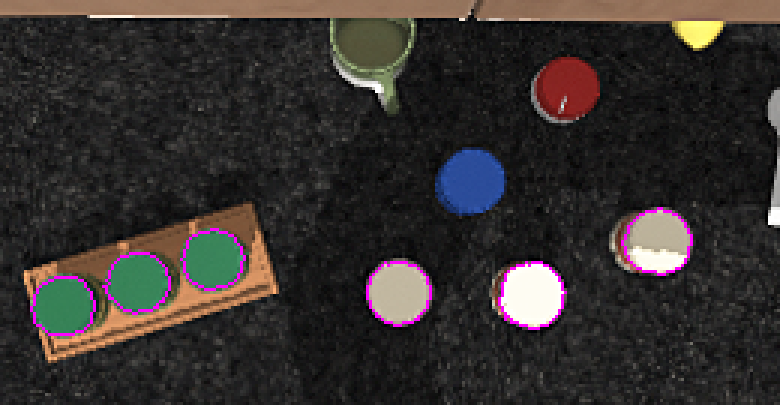

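Cream lids A (343,247), B (387,248) and C (429,230) all match the description, and blue at (367,210) is excluded by colour. I measured A at (0.434,-0.048), B at (0.433,-0.170) and C at (0.482,-0.288). The left gap is at (0.430,0.225) and the right gap at (0.452,0.156). I'll start with C, with the jaws closing along the tray's x.

>>> step_arm(
  series=[
    [0,[0,0,0],-0.12],
    [0,[0,0,0],-0.12],
    [0,[0,0,0],-0.12],
    [0,[0,0,0],-0.12],
    [0,[0,0,0],-0.12],
    [0,[0,0,0],-0.12],
    [0,[0,0,0],-0.12],
    [0,[0,0,0],-0.12],
    [0,[0,0,0],-0.12],
    [0,[0,0,0],-0.12],
  ],
  newtons=25,
)

```text
t: 0.98
ee_pos: [0.1732, -0.6002, 0.2156]
tool_rot: [-0.0, 0.736, 0.677, 0.0]
ft_force: [0.2, 0.7, -0.6]
finger_gap: 1.003
grasp_force: 0.0
```

>>> step_arm(
  series=[
    [0,[0,0,0],-0.1],
    [0,[0,0,0],-0.1],
    [0,[0,0,0],-0.1],
    [0,[0,0,0],-0.1],
    [0,[17,32.5,0],0],
    [0,[17,32.5,0],0],
    [0,[17,32.5,0],0],
    [0,[17,32.5,0],0],
    [0,[17,32.5,0],0],
    [0,[17,32.5,0],0],
  ],
)

```text
t: 1.82
ee_pos: [0.3286, -0.4423, 0.2157]
tool_rot: [-0.0, 0.59, 0.808, 0.0]
ft_force: [0.2, -0.1, 0.5]
finger_gap: 0.996
grasp_force: 0.0
```

>>> step_arm(
  series=[
    [0,[17,32.5,0],0],
    [0,[17,32.5,0],0],
    [0,[17,32.5,0],0],
    [0,[17,32.5,0],0],
    [0,[17,32,0],0],
    [0,[16,32,0],0],
    [0,[0,0,12],0],
    [0,[0,0,12],0],
    [0,[0,0,12],0],
    [0,[0,0,0],0],
  ],
)

```text
t: 2.65
ee_pos: [0.4792, -0.2879, 0.1759]
tool_rot: [-0.003, 0.59, 0.807, -0.0]
ft_force: [-0.3, -0.3, -0.6]
finger_gap: 0.997
grasp_force: 0.0
```

```bash
python3 - <<'E'
from h import *
s=snap('wrist','w1.png');st=ctrl.get_state();print(st['ee_pos'],st['ft_force'],s['xyz'],proj(s,[.4825,-.2878,.075]))
E
```

```text
[ 0.4795542  -0.28843964  0.17735262] [-0.02167407  0.01166895 -0.49310848] [ 0.45705772 -0.21294033  0.34658916] (np.float64(321.0024216587966), np.float64(201.31140518007078))
```

View pics/w1.png

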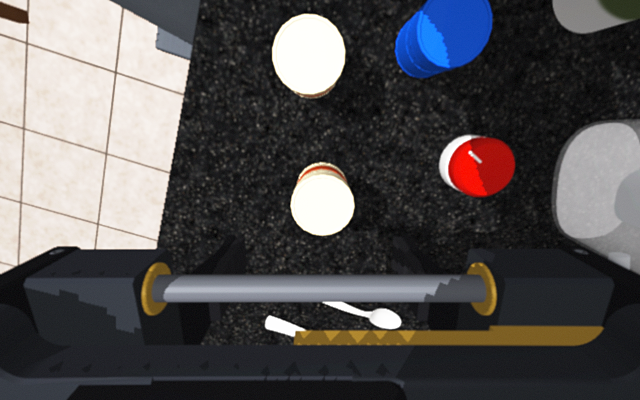

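The wrist view shows C's lid centre at about (323,205) against a predicted (321,201), a few mm off. I'll go down and grip.

>>> step_arm(
  series=[
    [0,[-2,3,26],0],
    [0,[0,0,30],0],
    [0,[0,0,30],0],
    [0,[0,0,26],0],
    [0,[0,0,15],0],
    [0,[0,0,5],0],
    [0,[0,0,0],0],
    [255,[0,0,0],0],
    [255,[0,0,0],0],
    [255,[0,0,0],0],
  ],
)

```text
t: 3.53
ee_pos: [0.4862, -0.2906, 0.0499]
tool_rot: [0.002, 0.59, 0.808, -0.0]
ft_force: [0.2, 1.0, -0.3]
finger_gap: 0.859
grasp_force: 0.0
```

>>> step_arm(
  series=[
    [255,[0,0,0],0],
    [255,[0,0,0],0],
    [255,[0,0,0],0],
    [255,[0,0,0],0],
    [255,[0,0,-10],0],
    [255,[0,0,-20],0],
    [255,[0,0,-20],0],
    [255,[0,0,-10],0],
    [255,[0,0,0],0],
    [255,[0,0,0],0],
  ],
)

```text
t: 4.37
ee_pos: [0.4855, -0.2896, 0.1084]
tool_rot: [0.001, 0.589, 0.808, 0.0]
ft_force: [0.9, -0.3, -2.6]
finger_gap: 0.683
grasp_force: 25.0
```

```bash
python3 - <<'E'
from h import *
for i in range(3):
    ctrl.snapshot('wrist');st=ctrl.get_state();print(st['ee_pos'],st['ft_force'],st['effort'][1:3],st['finger_gap'])
E
```

```text
[ 0.48479768 -0.28904662  0.10726288] [ 0.00832126  0.07995403 -1.85517421] [-46.52307987 -37.50381231] 0.6840827610379829
[ 0.48443685 -0.28883409  0.10667941] [-0.89064031 -0.31384108 -2.83496376] [-46.2261343  -37.15706348] 0.6807256078113483
[ 0.48430127 -0.28876104  0.10646464] [-0.13985278  0.08439784 -2.36191314] [-45.92609882 -36.82640076] 0.684533057698861
```

C weighs about 0.23 kg, so it's light. I'll carry it to the left gap.

>>> step_arm(
  series=[
    [255,[0,0,-20],0],
    [255,[0,0,-30],0],
    [255,[10,2,-20],0],
    [255,[25,5,0],0],
    [255,[36,7.5,0],0],
    [255,[36,7.5,0],0],
    [255,[36,7.5,0],0],
    [255,[36,7.5,0],0],
    [255,[36,7.5,0],0],
    [255,[36,7.5,0],0],
  ],
)

```text
t: 5.35
ee_pos: [0.4569, -0.0328, 0.1768]
tool_rot: [-0.001, 0.59, 0.808, -0.0]
ft_force: [1.9, 0.2, -1.7]
finger_gap: 0.681
grasp_force: 25.0
```

>>> step_arm(
  series=[
    [255,[36,7.5,0],0],
    [255,[36,7.5,0],0],
    [255,[36,7.5,0],0],
    [255,[36,7.5,0],0],
    [255,[36,7.5,0],0],
    [255,[36,7.5,0],0],
    [255,[25,5,0],0],
    [255,[13,3,0],0],
    [255,[0,0,0],0],
    [255,[0,0,0],0],
  ],
)

```text
t: 6.18
ee_pos: [0.4302, 0.2236, 0.1768]
tool_rot: [-0.001, 0.589, 0.808, -0.001]
ft_force: [0.1, -0.9, -1.7]
finger_gap: 0.684
grasp_force: 25.0
```

```bash
cat > chk.py <<'E'
from h import *
import sys
s=snap('wrist',sys.argv[1]);st=ctrl.get_state();p=st['ee_pos'];print(st['t'],p,st['tool_rot'],st['ft_force'],st['finger_gap'])
t=np.array([float(a) for a in sys.argv[2:4]]);w=np.array(st['tool_rot']);M=R.from_quat([w[1],w[2],w[3],w[0]]).as_matrix()
print('tool mm',1e3*M.T@np.array([t[0]-p[0],t[1]-p[1],0]))
h=cv2.cvtColor(s['image'],cv2.COLOR_RGB2HSV).astype(int)
for b,q in blobs((h[...,0]>60)&(h[...,0]<90)&(h[...,1]>120)&(h[...,2]>60),300,20000):
    ys,xs=np.nonzero(b);print('green',xs.mean(),ys.mean(),q,onz(s,xs.mean(),ys.mean(),.081).round(4))
E
python3 chk.py w2.png .430 .225
```

```text
6.2333 [0.43055365 0.22295293 0.17702442] [-3.68561085e-04  5.89163910e-01  8.08012895e-01 -9.55445252e-04] [ 0.01094172 -0.70699894 -2.54905391] 0.6811965677057596
tool mm [ 2.11831870e+00  9.88033456e-02 -1.31864877e-03]
green 318.6821584529008 156.59482220835932 [ 286  125   66   62 3206] [0.4187 0.2633 0.081 ]
green 319.19476744186045 318.7325581395349 [294 311  51  15 344] [0.4711 0.102  0.081 ]
```

View pics/w2.png

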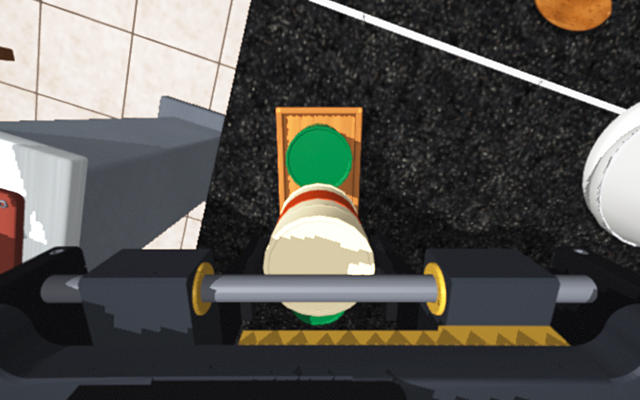

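The wrist view shows tin C held upright over the row. green_1's lid is at (319,157), matching the top-camera value to about 4 mm. I'll lower it gently.

>>> step_arm(
  series=[
    [255,[4,0,10],0],
    [255,[0,0,15],0],
    [255,[0,0,10],0],
    [255,[0,0,6],0],
    [255,[0,0,4],0],
    [255,[0,0,2],0],
    [255,[0,0,1],0],
    [255,[0,0,0.5],0],
    [255,[0,0,0],0],
    [255,[0,0,0],0],
  ],
)

```text
t: 7.07
ee_pos: [0.4303, 0.2274, 0.1301]
tool_rot: [0.0, 0.589, 0.808, 0.0]
ft_force: [-0.6, -0.8, -1.6]
finger_gap: 0.685
grasp_force: 25.0
```

>>> step_arm(
  series=[
    [255,[0,0,0.5],0],
    [255,[0,0,0.5],0],
    [255,[0,0,0.5],0],
    [255,[0,0,0],0],
    [255,[0,0,0],0],
    [255,[0,0,0],0],
    [255,[0,0,0],0],
    [255,[0,0,0],0],
    [255,[0,0,0],0],
    [255,[0,0,0],0],
  ],
)

```text
t: 7.9
ee_pos: [0.4304, 0.2276, 0.1299]
tool_rot: [0.0, 0.589, 0.808, 0.001]
ft_force: [-4.9, -0.9, 9.4]
finger_gap: 0.684
grasp_force: 25.0
```

>>> step_arm(
  series=[
    [255,[0,0,-0.6],0],
    [255,[0,0,0],0],
    [255,[0,0,0],0],
    [150,[0,0,0],0],
    [100,[0,0,0],0],
    [0,[0,0,0],0],
    [0,[0,0,0],0],
    [0,[0,0,0],0],
    [0,[0,0,0],0],
    [0,[0,0,0],0],
  ],
)

```text
t: 8.73
ee_pos: [0.4299, 0.2272, 0.1284]
tool_rot: [-0.0, 0.589, 0.808, -0.0]
ft_force: [-0.5, 0.3, -0.1]
finger_gap: 0.955
grasp_force: 0.0
```

>>> step_arm(
  series=[
    [0,[0,0,-10],0],
    [0,[0,0,-20],0],
    [0,[0,0,-30],0],
    [0,[0,0,-30],0],
    [0,[-20,0,0],0],
    [0,[-30,0,0],0],
    [0,[-30,0,0],0],
    [0,[-30,0,0],0],
    [0,[-30,0,0],0],
    [0,[-30,0,0],0],
  ],
)

```text
t: 9.57
ee_pos: [0.4822, 0.064, 0.2196]
tool_rot: [0.0, 0.589, 0.808, 0.0]
ft_force: [-0.4, 0.4, 0.3]
finger_gap: 1.003
grasp_force: 0.0
```

```bash
python3 - <<'E'
from h import *
s=snap('top','t1.png');st=ctrl.get_state();print(st['t'],st['ee_pos'],st['ft_force'],st['finger_gap'],proj(s,[.43,.225,.156]))
h=cv2.cvtColor(s['image'],cv2.COLOR_RGB2HSV).astype(int);H,S,V=[h[...,i] for i in range(3)]
for z,m in((.156,(S<90)&(V>110)&(H<40)),(.081,(H>60)&(H<90)&(S>120)&(V>60))):
  m[:155]=0;m[288:]=0;m[:,:200]=0;m[:,470:]=0
  for b,q in blobs(m):
    ys,xs=np.nonzero(b);print(z,xs.mean(),ys.mean(),q,onz(s,xs.mean(),ys.mean(),z).round(4))
cv2.imwrite('pics/t1c.png',cv2.resize(s['image'][155:290,200:470,::-1],None,fx=2.5,fy=2.5))
E
```

```text
9.6167 [0.48370854 0.05943571 0.21966548] [ 1.2193321  -5.25884705  0.81523412] 1.0000385656962194 (np.float64(236.9112491016621), np.float64(248.46204763617044))
0.156 229.82758620689654 247.31724137931033 [225 237  10  23 145] [0.4327 0.2434 0.156 ]
0.156 342.48118279569894 247.21505376344086 [332 237  22  22 372] [ 0.4362 -0.0447  0.156 ]
0.156 386.8140703517588 247.91708542713567 [376 237  23  23 398] [ 0.4352 -0.1577  0.156 ]
0.081 224.20454545454547 254.2840909090909 [220 244  12  18  88] [0.4112 0.2771 0.081 ]
```

View pics/t1c.png

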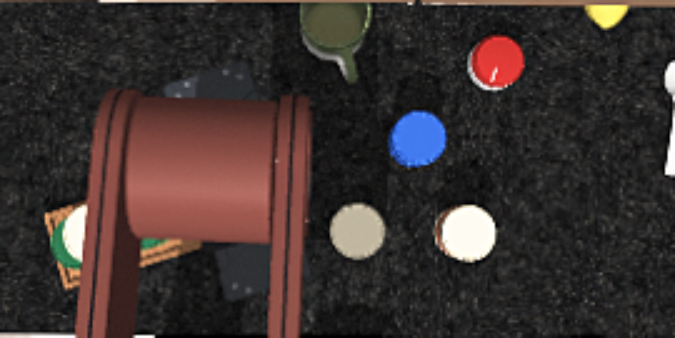

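The crop shows tin C standing on the row, partly hidden by the arm; A and B are untouched. Next is A.

>>> step_arm(
  series=[
    [0,[-22,-20,0],0],
    [0,[-22,-20,0],0],
    [0,[-22,-20,10],0],
    [0,[-22,-20,10],0],
    [0,[0,0,15],0],
    [0,[0,0,15],0],
    [0,[0,0,10],0],
    [0,[0,0,0],0],
    [0,[0,0,0],0],
    [0,[0,0,0],0],
  ],
)

```text
t: 10.45
ee_pos: [0.4331, -0.0426, 0.1596]
tool_rot: [0.001, 0.589, 0.808, 0.0]
ft_force: [-0.2, -0.0, 0.7]
finger_gap: 1.004
grasp_force: 0.0
```

```bash
python3 - <<'E'
from h import *
s=snap('wrist','w3.png');st=ctrl.get_state();p=st['ee_pos'];print(st['t'],p,st['ft_force'],proj(s,[.434,-.0485,.075]))
w=st['tool_rot'];M=R.from_quat([w[1],w[2],w[3],w[0]]).as_matrix()
print('tool mm',1e3*M.T@np.array([.434-p[0],-.0485-p[1],0]))
h=cv2.cvtColor(s['image'],cv2.COLOR_RGB2HSV).astype(int);H,S,V=[h[...,i] for i in range(3)]
for z,m in((.156,(S<90)&(V>110)&(H<40)),(.075,(S<90)&(V>110)&(H<40)),(.081,(H>60)&(H<90)&(S>120)&(V>60))):
  for b,q in blobs(m,300,20000):
    ys,xs=np.nonzero(b);print(z,xs.mean(),ys.mean(),q,onz(s,xs.mean(),ys.mean(),z).round(4))
E
```

```text
10.5 [ 0.43321972 -0.04269425  0.15972487] [-0.38649854  0.10810313  0.41699722] (np.float64(316.0416178436513), np.float64(211.14429075947461))
tool mm [-5.76621045e+00 -1.03264235e+00  3.60281923e-03]
0.156 207.5776364599894 13.001059883412825 [ 157    0   85   37 1887] [0.342  0.0615 0.156 ]
0.156 317.16493719279083 209.2768978700164 [ 284  174   68   70 3662] [ 0.4266 -0.0213  0.156 ]
0.156 513.0920910075839 222.16901408450704 [ 477  199   87   50 1846] [0.5442 0.0075 0.156 ]
0.156 285.5115511551155 266.983498349835 [264 261  44  14 303] [ 0.419  -0.0649  0.156 ]
0.156 278.3479392624729 321.17310195227765 [ 249  301   61   45 2305] [ 0.4257 -0.1063  0.156 ]
0.075 207.5776364599894 13.001059883412825 [ 157    0   85   37 1887] [0.3104 0.0749 0.075 ]
0.075 317.16493719279083 209.2768978700164 [ 284  174   68   70 3662] [ 0.4344 -0.0465  0.075 ]
0.075 513.0920910075839 222.16901408450704 [ 477  199   87   50 1846] [ 0.6068 -0.0044  0.075 ]
0.075 285.5115511551155 266.983498349835 [264 261  44  14 303] [ 0.4233 -0.1105  0.075 ]
0.075 278.3479392624729 321.17310195227765 [ 249  301   61   45 2305] [ 0.4331 -0.1712  0.075 ]
0.081 425.57420541108485 23.820856317310216 [ 386    0   83   57 3807] [0.4662 0.1158 0.081 ]
```

View pics/w3.png

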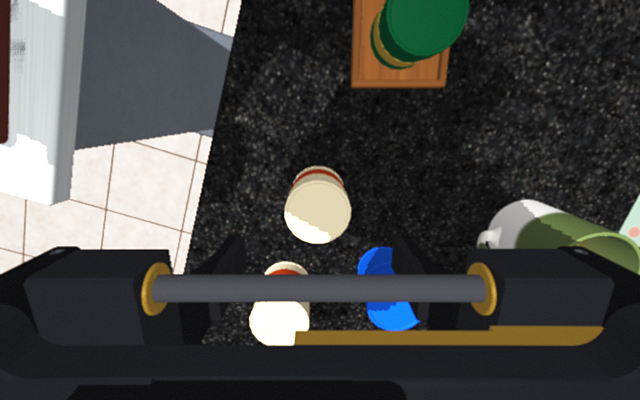

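A's lid is at (317,209), where I expected it. I'll grip it and weigh it.

>>> step_arm(
  series=[
    [0,[-5.5,-1,10],0],
    [0,[0,0,25],0],
    [0,[0,0,30],0],
    [0,[0,0,25],0],
    [0,[0,0,15],0],
    [0,[0,0,6],0],
    [0,[0,0,0],0],
    [255,[0,0,0],0],
    [255,[0,0,0],0],
    [255,[0,0,0],0],
  ],
)

```text
t: 11.33
ee_pos: [0.4345, -0.0488, 0.0491]
tool_rot: [0.001, 0.589, 0.808, 0.0]
ft_force: [-0.2, 0.8, -0.1]
finger_gap: 0.856
grasp_force: 0.0
```

>>> step_arm(
  series=[
    [255,[0,0,0],0],
    [255,[0,0,0],0],
    [255,[0,0,0],0],
    [255,[0,0,0],0],
    [255,[0,0,-10],0],
    [255,[0,0,-20],0],
    [255,[0,0,-20],0],
    [255,[0,0,-10],0],
    [255,[0,0,0],0],
    [255,[0,0,0],0],
  ],
)

```text
t: 12.17
ee_pos: [0.4327, -0.0483, 0.1072]
tool_rot: [-0.0, 0.589, 0.808, -0.0]
ft_force: [-0.5, -0.3, -8.8]
finger_gap: 0.682
grasp_force: 25.0
```

```bash
python3 - <<'E'
from h import *
for i in range(3):
    ctrl.snapshot('wrist');st=ctrl.get_state();print(st['ee_pos'],st['ft_force'],st['finger_gap'])
E
```

```text
[ 0.43205419 -0.04807363  0.10644227] [-0.44792167 -0.21045069 -9.44408852] 0.6876938238770174
[ 0.43174014 -0.04800395  0.10605911] [-0.09865573  0.05332362 -8.15000198] 0.6820485072084025
[ 0.43167175 -0.04798247  0.10593979] [-0.09592125 -0.72368888 -8.4497054 ] 0.6848433811097302
```

A weighs about 0.87 kg, so it's the full one. I'll set it back down and take B.

>>> step_arm(
  series=[
    [255,[0,0,15],0],
    [255,[0,0,20],0],
    [255,[0,0,13],0],
    [255,[0,0,6],0],
    [255,[0,0,3],0],
    [255,[0,0,0],0],
    [255,[0,0,0],0],
    [255,[0,0,0],0],
    [255,[0,0,0],0],
    [255,[0,0,0],0],
  ],
)

```text
t: 13.15
ee_pos: [0.4338, -0.0486, 0.0513]
tool_rot: [0.001, 0.589, 0.808, 0.0]
ft_force: [0.3, 0.6, -8.6]
finger_gap: 0.681
grasp_force: 25.0
```

>>> step_arm(
  series=[
    [255,[0,0,1],0],
    [255,[0,0,1],0],
    [255,[0,0,0],0],
    [255,[0,0,0],0],
    [120,[0,0,0],0],
    [0,[0,0,0],0],
    [0,[0,0,0],0],
    [0,[0,0,0],0],
    [0,[0,0,0],0],
    [0,[0,0,0],0],
  ],
)

```text
t: 13.98
ee_pos: [0.4339, -0.0486, 0.0493]
tool_rot: [0.001, 0.589, 0.808, 0.0]
ft_force: [0.4, -0.1, -0.6]
finger_gap: 0.955
grasp_force: 0.0
```

>>> step_arm(
  series=[
    [0,[0,0,-15],0],
    [0,[0,0,-30],0],
    [0,[0,0,-30],0],
    [0,[0,0,-25],0],
    [0,[-20,-6,-10],0],
    [0,[-32,-10,0],0],
    [0,[-32,-10,0],0],
    [0,[-22,-7,0],0],
    [0,[-10,-3,0],0],
    [0,[0,0,0],0],
  ],
)

```text
t: 14.82
ee_pos: [0.4343, -0.1717, 0.1589]
tool_rot: [0.0, 0.591, 0.807, -0.0]
ft_force: [-0.6, 0.5, 0.2]
finger_gap: 1.001
grasp_force: 0.0
```

```bash
python3 - <<'E'
from h import *
s=snap('wrist','w4.png');st=ctrl.get_state();p=st['ee_pos'];print(st['t'],p,st['ft_force'])
w=st['tool_rot'];M=R.from_quat([w[1],w[2],w[3],w[0]]).as_matrix()
print('tool mm',1e3*M.T@np.array([.433-p[0],-.170-p[1],0]))
h=cv2.cvtColor(s['image'],cv2.COLOR_RGB2HSV).astype(int);H,S,V=[h[...,i] for i in range(3)]
for b,q in blobs((S<90)&(V>110)&(H<40),300,20000):
    ys,xs=np.nonzero(b);print(xs.mean(),ys.mean(),q,onz(s,xs.mean(),ys.mean(),.075).round(4))
E
```

```text
14.8667 [ 0.43416534 -0.1702275   0.15861529] [ 0.17330342 -0.37291439  0.14808907]
tool mm [ 5.69863423e-01 -1.04164343e+00  2.80476489e-04]
27.74172001113276 48.11049262454773 [   0    2   58   88 3593] [ 0.1874 -0.1187  0.075 ]
364.8972615675165 59.003966005665724 [ 325   17   80   86 5295] [ 0.4341 -0.0479  0.075 ]
579.3158705701079 95.95146379044684 [ 547   76   79   39 1298] [ 0.606  -0.0223  0.075 ]
566.5334040296925 142.3679745493107 [544 127  49  35 943] [ 0.6157 -0.0573  0.075 ]
316.81028510524914 202.63815614175326 [ 283  167   69   71 3753] [ 0.4334 -0.1696  0.075 ]
```

>>> step_arm(
  series=[
    [0,[0,-1,10],0],
    [0,[0,0,25],0],
    [0,[0,0,30],0],
    [0,[0,0,25],0],
    [0,[0,0,14],0],
    [0,[0,0,6],0],
    [0,[0,0,0],0],
    [255,[0,0,0],0],
    [255,[0,0,0],0],
    [255,[0,0,0],0],
  ],
)

```text
t: 15.7
ee_pos: [0.4344, -0.1705, 0.05]
tool_rot: [0.001, 0.589, 0.808, 0.0]
ft_force: [-0.0, -0.0, 0.2]
finger_gap: 0.852
grasp_force: 0.0
```

>>> step_arm(
  series=[
    [255,[0,0,0],0],
    [255,[0,0,0],0],
    [255,[0,0,0],0],
    [255,[0,0,0],0],
    [255,[0,0,-20],0],
    [255,[0,0,-40],0],
    [255,[0,0,-40],0],
    [255,[0,0,-20],0],
    [255,[0,0,-10],0],
    [255,[0,0,0],0],
  ],
)

```text
t: 16.53
ee_pos: [0.4345, -0.1709, 0.1808]
tool_rot: [0.002, 0.59, 0.808, 0.0]
ft_force: [-0.9, -0.6, -2.5]
finger_gap: 0.683
grasp_force: 25.0
```

```bash
python3 - <<'E'
from h import *
s=snap('top','t2.png');st=ctrl.get_state();p=st['ee_pos'];print(st['t'],p,st['ft_force'],st['finger_gap'])
h=cv2.cvtColor(s['image'],cv2.COLOR_RGB2HSV).astype(int);H,S,V=[h[...,i] for i in range(3)]
for z,m in((.156,(S<90)&(V>110)&(H<40)),(.081,(H>60)&(H<90)&(S>120)&(V>60))):
  m[:155]=0;m[288:]=0;m[:,:200]=0;m[:,300:]=0
  for b,q in blobs(m,60):
    ys,xs=np.nonzero(b);print(z,xs.mean(),ys.mean(),q,onz(s,xs.mean(),ys.mean(),z).round(4))
w=st['tool_rot'];M=R.from_quat([w[1],w[2],w[3],w[0]]).as_matrix()
print('tool mm',1e3*M.T@np.array([.4523-p[0],.1564-p[1],0]))
E
```

```text
16.5833 [ 0.43343603 -0.1702006   0.17853479] [-0.12343068 -0.3486993  -2.4428064 ] 0.6824365523727067
0.156 236.82522123893804 247.95575221238937 [225 236  25  24 452] [0.4313 0.2253 0.156 ]
0.081 280.52095808383234 236.1377245508982 [271 226  20  21 334] [0.463  0.1221 0.081 ]
0.081 258.01680672268907 243.2016806722689 [249 234  18  21 238] [0.4429 0.1839 0.081 ]
0.081 224.67021276595744 254.51063829787233 [220 244  15  18  94] [0.4106 0.2758 0.081 ]
tool mm [ 3.05281329e+02  1.17588693e+02 -1.09165260e-01]
```

B is light too, at about 0.24 kg. C stands at (0.431,0.225), within 2 mm of the left gap. I'll carry B to the right gap.

>>> step_arm(
  series=[
    [255,[10,4,0],0],
    [255,[25,10,0],0],
    [255,[36,14,0],0],
    [255,[36,14,0],0],
    [255,[36,14,0],0],
    [255,[36,14,0],0],
    [255,[36,14,0],0],
    [255,[36,14,0],0],
    [255,[36,14,0],0],
    [255,[18,6,0],0],
  ],
)

```text
t: 17.42
ee_pos: [0.4501, 0.1605, 0.1758]
tool_rot: [-0.002, 0.589, 0.808, -0.001]
ft_force: [-0.2, -0.2, -1.6]
finger_gap: 0.681
grasp_force: 25.0
```

>>> step_arm(
  series=[
    [255,[0,0,0],0],
    [255,[0,0,0],0],
    [255,[0,0,10],0],
    [255,[0,0,15],0],
    [255,[0,0,10],0],
    [255,[0,0,6],0],
    [255,[0,0,4],0],
    [255,[0,0,1],0],
    [255,[0,0,0],0],
    [255,[0,0,0],0],
  ],
)

```text
t: 18.25
ee_pos: [0.4531, 0.1562, 0.1332]
tool_rot: [0.0, 0.59, 0.808, 0.0]
ft_force: [0.5, 0.7, -1.3]
finger_gap: 0.685
grasp_force: 25.0
```

```bash
python3 chk.py w5.png .4523 .1564
```

```text
18.3 [0.45321648 0.15629908 0.13333756] [4.39967280e-04 5.89565204e-01 8.07720530e-01 4.70513219e-04] [-0.28116829 -0.32249229 -1.96729826] 0.6817897504301231
tool mm [ 0.37548461 -0.84209967 -0.00113549]
green 315.0260747004933 40.67124735729387 [ 273   15   87   58 2838] [0.4143 0.2745 0.081 ]
```

>>> step_arm(
  series=[
    [255,[0,-0.5,1],0],
    [255,[0,0,1],0],
    [255,[0,0,0.5],0],
    [255,[0,0,0],0],
    [255,[0,0,0],0],
    [255,[0,0,0],0],
    [255,[0,0,0],0],
    [255,[0,0,0],0],
    [255,[0,0,0],0],
    [255,[0,0,0],0],
  ],
)

```text
t: 19.13
ee_pos: [0.4523, 0.1562, 0.1304]
tool_rot: [0.0, 0.589, 0.808, 0.0]
ft_force: [-0.6, 0.6, 1.4]
finger_gap: 0.684
grasp_force: 25.0
```

Light contact. I'll release, rise, and go back to A.

>>> step_arm(
  series=[
    [255,[0,0,0],0],
    [150,[0,0,0],0],
    [100,[0,0,0],0],
    [0,[0,0,0],0],
    [0,[0,0,0],0],
    [0,[0,0,0],0],
    [0,[0,0,0],0],
    [0,[0,0,0],0],
    [0,[0,0,-10],0],
    [0,[0,0,-20],0],
  ],
)

```text
t: 19.97
ee_pos: [0.4501, 0.1557, 0.1584]
tool_rot: [-0.002, 0.589, 0.808, -0.002]
ft_force: [-0.7, -0.5, 0.3]
finger_gap: 0.989
grasp_force: 0.0
```

>>> step_arm(
  series=[
    [0,[0,0,-30],0],
    [0,[0,0,-30],0],
    [0,[-20,-8,0],0],
    [0,[-30,-13,0],0],
    [0,[-35,-15,0],0],
    [0,[-35,-15,0],0],
    [0,[-35,-15,0],0],
    [0,[-25,-10,0],0],
    [0,[-9,-4,0],0],
    [0,[0,0,0],0],
  ],
)

```text
t: 20.8
ee_pos: [0.4336, -0.05, 0.2209]
tool_rot: [0.0, 0.591, 0.807, 0.0]
ft_force: [-0.3, -0.0, 0.2]
finger_gap: 0.999
grasp_force: 0.0
```

```bash
python3 chk.py w6.png .434 -.0485; python3 - <<'E'
from h import *
s=snap('wrist')
h=cv2.cvtColor(s['image'],cv2.COLOR_RGB2HSV).astype(int);H,S,V=[h[...,i] for i in range(3)]
for b,q in blobs((S<90)&(V>110)&(H<40),300,20000):
    ys,xs=np.nonzero(b);print(xs.mean(),ys.mean(),q,onz(s,xs.mean(),ys.mean(),.075).round(4))
E
```

```text
20.85 [ 0.43377907 -0.04859821  0.22069571] [1.63520754e-04 5.90504388e-01 8.07034317e-01 3.90525631e-04] [0.31806343 0.44969861 0.29534173] 1.0006051386755674
tool mm [2.67501061e-02 2.40295895e-01 2.03150111e-04]
green 404.48978774529434 32.160993191830194 [ 373    3   66   56 2497] [0.4656 0.1165 0.081 ]
91.01037037037037 9.773333333333333 [ 71   0  36  27 675] [0.1858 0.0495 0.075 ]
218.94747235387047 15.37085308056872 [ 162    0   97   44 2532] [0.2979 0.0809 0.075 ]
399.8453947368421 11.266447368421053 [380   0  51  20 304] [0.456  0.1344 0.075 ]
317.63307908470495 187.3608992372541 [ 290  159   56   57 2491] [ 0.4338 -0.0474  0.075 ]
483.88936170212764 201.60510638297873 [ 455  181   70   47 1175] [ 0.6128 -0.0079  0.075 ]
```

>>> step_arm(
  series=[
    [0,[0,0,15],0],
    [0,[0,0,30],0],
    [0,[0,0,38],0],
    [0,[0,0,38],0],
    [0,[0,0,28],0],
    [0,[0,0,15],0],
    [0,[0,0,7],0],
    [0,[0,0,0],0],
    [0,[0,0,0],0],
    [255,[0,0,0],0],
  ],
  newtons=35,
)

```text
t: 21.73
ee_pos: [0.4351, -0.048, 0.0507]
tool_rot: [0.001, 0.589, 0.808, 0.001]
ft_force: [0.7, -0.2, 0.3]
finger_gap: 0.973
grasp_force: 0.0
```

>>> step_arm(
  series=[
    [255,[0,0,0],0],
    [255,[0,0,0],0],
    [255,[0,0,0],0],
    [255,[0,0,0],0],
    [255,[0,0,0],0],
    [255,[0,0,0],0],
    [255,[0,0,-10],0],
    [255,[0,0,-20],0],
    [255,[0,0,-30],0],
    [255,[0,0,-30],0],
  ],
)

```text
t: 22.57
ee_pos: [0.4311, -0.0474, 0.138]
tool_rot: [-0.003, 0.59, 0.808, -0.001]
ft_force: [1.4, -0.2, -8.1]
finger_gap: 0.681
grasp_force: 35.0
```

>>> step_arm(
  series=[
    [255,[0,0,-30],0],
    [255,[0,0,-30],0],
    [255,[0,0,-30],0],
    [255,[0,0,-20],0],
    [255,[0,0,-15],0],
    [255,[0,0,-5],0],
    [255,[0,0,0],0],
    [255,[0,0,0],0],
    [255,[0,0,0],0],
    [255,[0,0,0],0],
  ],
)

```text
t: 23.4
ee_pos: [0.4326, -0.0479, 0.2672]
tool_rot: [-0.002, 0.589, 0.808, -0.001]
ft_force: [-0.2, -0.1, -8.4]
finger_gap: 0.683
grasp_force: 35.0
```

```bash
python3 - <<'E'
from h import *
s=snap('top','t3.png');st=ctrl.get_state();p=st['ee_pos'];print(st['t'],p,st['ft_force'],st['finger_gap'],st['grasp_force'])
h=cv2.cvtColor(s['image'],cv2.COLOR_RGB2HSV).astype(int);H,S,V=[h[...,i] for i in range(3)]
for z,m in((.156,(S<90)&(V>110)&(H<40)),(.081,(H>60)&(H<90)&(S>120)&(V>60))):
  m[:155]=0;m[288:]=0;m[:,:200]=0;m[:,320:]=0
  for b,q in blobs(m,60):
    ys,xs=np.nonzero(b);print(z,xs.mean(),ys.mean(),q,onz(s,xs.mean(),ys.mean(),z).round(4))
c=snap('scene')['image'][130:330,180:480,::-1]
cv2.imwrite('pics/f.png',np.vstack([cv2.resize(c,None,fx=2,fy=2)]))
E
```

```text
23.45 [ 0.43283696 -0.04800322  0.26753365] [ 0.20395048 -0.10196544 -9.4673913 ] 0.6820537457724823 34.988147020339966
0.156 264.470715835141 239.7006507592191 [253 228  24  24 461] [0.4532 0.1545 0.156 ]
0.156 236.8923076923077 247.95164835164834 [225 236  25  24 455] [0.4313 0.2251 0.156 ]
0.081 283.2739726027397 235.31963470319636 [274 226  17  21 219] [0.4653 0.1146 0.081 ]
0.081 224.66666666666666 254.6236559139785 [220 244  15  18  93] [0.4103 0.2758 0.081 ]
```

View pics/f.png

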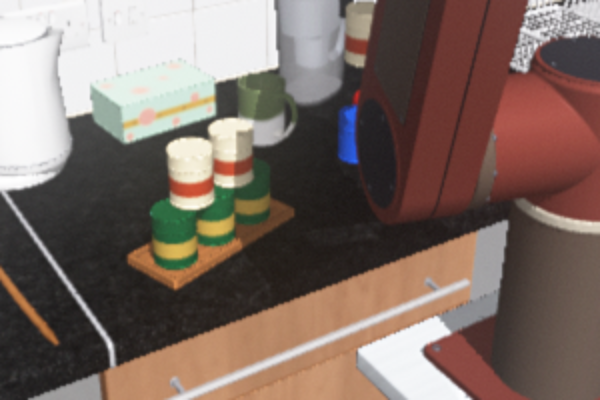

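The final view shows both light tins upright over the gaps, at crop (190,175) and (232,150), each within 2 mm. The heavy tin is held up behind the arm at (358,30), with its underside about 21 cm up.

```bash
python3 -c "
from bench import ctrl
print(ctrl.job_done())"
```

```text
the job is handed in; nothing more can be done
None
```

I handed the job in after about 23.5 s of robot time: the two light tins (about 0.23 and 0.24 kg) stand upright over the gaps, each within about 2 mm by the top camera, and the full tin (about 0.87 kg) is held upright with its underside about 21 cm up; the hand-in gave no verdict.

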